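Gauge the breathing-system connectors after the autoclave

TASK

The three white breathing-system connectors on the mat have been autoclaved. One at a time, and gently, slide the wide mouth of each over the stepped gauge pin until it stops, and put that connector away before you take the next: one that goes onto the thin end but stops at the step is sound and belongs in the steel tray; one that the thin end will not enter (shrunk) or that rides over the step right up to the flange (worn) belongs in the kidney dish. Leave the other things on the worktop as they are.

Things in the scene. Friction and masses are not known exactly. Their poses are not given: they have to be found in the camera images.
- connector_a: one of three white plastic connectors, alike outside, 58 mm long, 25 g: eight-sided grip (24 mm long, 25 mm across flats), round socket (20 mm long, 23 mm outside) open at its mouth, thin hose spigot (12 mm across, 14 mm long) at the other end. Starts lying on a flat on the mat. Origin on the axis, middle of the grip; x along the axis to the mouth (at x = +32 mm; spigot's end at -26 mm)
- connector_b: another of three white plastic connectors, alike outside, 58 mm long, 25 g: eight-sided grip (24 mm long, 25 mm across flats), round socket (20 mm long, 23 mm outside) open at its mouth, thin hose spigot (12 mm across, 14 mm long) at the other end. Starts lying on a flat on the mat. Origin on the axis, middle of the grip; x along the axis to the mouth (at x = +32 mm; spigot's end at -26 mm)
- connector_c: another of three white plastic connectors, alike outside, 58 mm long, 25 g: eight-sided grip (24 mm long, 25 mm across flats), round socket (20 mm long, 23 mm outside) open at its mouth, thin hose spigot (12 mm across, 14 mm long) at the other end. Starts lying on a flat on the mat. Origin on the axis, middle of the grip; x along the axis to the mouth (at x = +32 mm; spigot's end at -26 mm)
- connector_a_mouth (a point): centre of the mouth of connector_a: 18 mm inside for the first 3 mm; the bore beyond, which the gauge tests, cannot be seen. Axes as the connector's
- connector_b_mouth (a point): centre of the mouth of connector_b: 18 mm inside for the first 3 mm; the bore beyond, which the gauge tests, cannot be seen. Axes as the connector's
- connector_c_mouth (a point): centre of the mouth of connector_c: 18 mm inside for the first 3 mm; the bore beyond, which the gauge tests, cannot be seen. Axes as the connector's
- gauge: go / no-go pin gauge in a fixed aluminium stand. Base plate 110 x 72 x 10 mm, origin under its middle; clamp block 26 x 46 mm, 66 mm high (80 mm with its black thumb screw), centred at x = +25 mm. The steel pin lies level at z = 48 mm and points along -x, towards the robot; its stop flange (26 mm across) has its face at x = +7 mm
- pin_tip (a point): centre of the pin's tip, 34 mm from the flange, 48 mm above the worktop; x runs along the pin into the stand, z up. Thin end: 10.5 mm across, 20 mm long, coned over its first 3.5 mm. At its stop the mouth is past the tip by about 4 mm (shrunk), 23 mm (sound), 34 mm (worn)
- pin_step (a point): centre of the step, 20 mm past the tip; from here to the flange the pin is 16 mm across and 14 mm long. A connector more than 1 mm off the axis may catch its rim on the step (mouth 20 mm past the tip) without being at its true stop
- mat: grey silicone mat 90 x 226 x 4 mm, fixed, its long side along y; origin under its middle
- tray: small stainless tray for sound connectors, fixed, 136 mm along x, 100 mm along y outside, 24 mm high with a rim of 5 mm round bar, floor 2 mm thick; origin under its middle
- kidney_dish: steel kidney dish for rejected connectors, fixed, 245 mm along its x, 125 mm along its y, 38 mm high, floor about 5 mm above its underside, sloping walls; the flat of the floor is about 110 mm along x by 70 mm along y round its middle; origin under its middle
- pill_jar: bystander: amber pill jar with white cap, 50 mm across, 76 mm high; origin under its middle
- vial_d: bystander: brown injection vial with green cap, 46 mm across, 85 mm high; origin under its middle
- vial_b: bystander: clear injection vial with blue cap, 30 mm across, 60 mm high; origin under its middle
- pen_2: bystander: slim pen lying down, 145 mm along its y, 12 mm wide, 9 mm high; origin under its middle
- tape_roll: bystander: roll of white tape lying flat, 62 mm across, 13 mm high; origin under its middle
- gauze_stack: bystander: stack of gauze pads 78 x 78 x 30 mm; origin under its middle

How it is judged:
On the way, in this order (a step that is already met when the one before it is completed fails the run):
1. one connector has been slid, straight, over the pin as far as its own stop (shrunk: thin end, sound: step, worn: flange) (((x of connector_a_mouth in the frame of pin_tip between 0.021 and 0.026 m and y of connector_a_mouth in the frame of pin_tip between -0.0045 and 0.0045 m and z of connector_a_mouth in the frame of pin_tip between -0.0045 and 0.0045 m and angle between the x axis of connector_a and the x axis of pin_tip, either way round below 0.15 rad) or (x of connector_b_mouth in the frame of pin_tip between 0.0025 and 0.008 m and y of connector_b_mouth in the frame of pin_tip between -0.0045 and 0.0045 m and z of connector_b_mouth in the frame of pin_tip between -0.0045 and 0.0045 m and angle between the x axis of connector_b and the x axis of pin_tip, either way round below 0.15 rad) or (x of connector_c_mouth in the frame of pin_tip between 0.031 and 0.037 m and y of connector_c_mouth in the frame of pin_tip between -0.0045 and 0.0045 m and z of connector_c_mouth in the frame of pin_tip between -0.0045 and 0.0045 m and angle between the x axis of connector_c and the x axis of pin_tip, either way round below 0.15 rad))), for 0.05 s.
2. one connector lies where it belongs and a second is on the pin at its stop (((x of connector_a in the frame of tray between -0.062 and 0.062 m and y of connector_a in the frame of tray between -0.044 and 0.044 m and z of connector_a in the frame of tray below 0.026 m and (x of connector_b_mouth in the frame of pin_tip between 0.0025 and 0.008 m and y of connector_b_mouth in the frame of pin_tip between -0.0045 and 0.0045 m and z of connector_b_mouth in the frame of pin_tip between -0.0045 and 0.0045 m and angle between the x axis of connector_b and the x axis of pin_tip, either way round below 0.15 rad)) or (x of connector_a in the frame of tray between -0.062 and 0.062 m and y of connector_a in the frame of tray between -0.044 and 0.044 m and z of connector_a in the frame of tray below 0.026 m and (x of connector_c_mouth in the frame of pin_tip between 0.031 and 0.037 m and y of connector_c_mouth in the frame of pin_tip between -0.0045 and 0.0045 m and z of connector_c_mouth in the frame of pin_tip between -0.0045 and 0.0045 m and angle between the x axis of connector_c and the x axis of pin_tip, either way round below 0.15 rad)) or (x of connector_b in the frame of kidney_dish between -0.1 and 0.1 m and y of connector_b in the frame of kidney_dish between -0.05 and 0.052 m and z of connector_b in the frame of kidney_dish below 0.036 m and (x of connector_a_mouth in the frame of pin_tip between 0.021 and 0.026 m and y of connector_a_mouth in the frame of pin_tip between -0.0045 and 0.0045 m and z of connector_a_mouth in the frame of pin_tip between -0.0045 and 0.0045 m and angle between the x axis of connector_a and the x axis of pin_tip, either way round below 0.15 rad)) or (x of connector_b in the frame of kidney_dish between -0.1 and 0.1 m and y of connector_b in the frame of kidney_dish between -0.05 and 0.052 m and z of connector_b in the frame of kidney_dish below 0.036 m and (x of connector_c_mouth in the frame of pin_tip between 0.031 and 0.037 m and y of connector_c_mouth in the frame of pin_tip between -0.0045 and 0.0045 m and z of connector_c_mouth in the frame of pin_tip between -0.0045 and 0.0045 m and angle between the x axis of connector_c and the x axis of pin_tip, either way round below 0.15 rad)) or (x of connector_c in the frame of kidney_dish between -0.1 and 0.1 m and y of connector_c in the frame of kidney_dish between -0.05 and 0.052 m and z of connector_c in the frame of kidney_dish below 0.036 m and (x of connector_a_mouth in the frame of pin_tip between 0.021 and 0.026 m and y of connector_a_mouth in the frame of pin_tip between -0.0045 and 0.0045 m and z of connector_a_mouth in the frame of pin_tip between -0.0045 and 0.0045 m and angle between the x axis of connector_a and the x axis of pin_tip, either way round below 0.15 rad)) or (x of connector_c in the frame of kidney_dish between -0.1 and 0.1 m and y of connector_c in the frame of kidney_dish between -0.05 and 0.052 m and z of connector_c in the frame of kidney_dish below 0.036 m and (x of connector_b_mouth in the frame of pin_tip between 0.0025 and 0.008 m and y of connector_b_mouth in the frame of pin_tip between -0.0045 and 0.0045 m and z of connector_b_mouth in the frame of pin_tip between -0.0045 and 0.0045 m and angle between the x axis of connector_b and the x axis of pin_tip, either way round below 0.15 rad)))), for 0.05 s.
3. two connectors lie where they belong and the third is on the pin at its stop (((x of connector_b in the frame of kidney_dish between -0.1 and 0.1 m and y of connector_b in the frame of kidney_dish between -0.05 and 0.052 m and z of each of connector_b, connector_c in the frame of kidney_dish below 0.036 m and x of connector_c in the frame of kidney_dish between -0.1 and 0.1 m and y of connector_c in the frame of kidney_dish between -0.05 and 0.052 m and (x of connector_a_mouth in the frame of pin_tip between 0.021 and 0.026 m and y of connector_a_mouth in the frame of pin_tip between -0.0045 and 0.0045 m and z of connector_a_mouth in the frame of pin_tip between -0.0045 and 0.0045 m and angle between the x axis of connector_a and the x axis of pin_tip, either way round below 0.15 rad)) or (x of connector_a in the frame of tray between -0.062 and 0.062 m and y of connector_a in the frame of tray between -0.044 and 0.044 m and z of connector_a in the frame of tray below 0.026 m and x of connector_c in the frame of kidney_dish between -0.1 and 0.1 m and y of connector_c in the frame of kidney_dish between -0.05 and 0.052 m and z of connector_c in the frame of kidney_dish below 0.036 m and (x of connector_b_mouth in the frame of pin_tip between 0.0025 and 0.008 m and y of connector_b_mouth in the frame of pin_tip between -0.0045 and 0.0045 m and z of connector_b_mouth in the frame of pin_tip between -0.0045 and 0.0045 m and angle between the x axis of connector_b and the x axis of pin_tip, either way round below 0.15 rad)) or (x of connector_a in the frame of tray between -0.062 and 0.062 m and y of connector_a in the frame of tray between -0.044 and 0.044 m and z of connector_a in the frame of tray below 0.026 m and x of connector_b in the frame of kidney_dish between -0.1 and 0.1 m and y of connector_b in the frame of kidney_dish between -0.05 and 0.052 m and z of connector_b in the frame of kidney_dish below 0.036 m and (x of connector_c_mouth in the frame of pin_tip between 0.031 and 0.037 m and y of connector_c_mouth in the frame of pin_tip between -0.0045 and 0.0045 m and z of connector_c_mouth in the frame of pin_tip between -0.0045 and 0.0045 m and angle between the x axis of connector_c and the x axis of pin_tip, either way round below 0.15 rad)))), for 0.05 s.
At the end, for the whole second after the job is handed in: The sound connector (the one that stops at the step) lies inside the steel tray, and the shrunk and the worn one lie inside the kidney dish, on its floor; all three released and at rest (slower than 0.03 m/s) (x of connector_a in the frame of tray between -0.062 and 0.062 m and y of connector_a in the frame of tray between -0.044 and 0.044 m and z of connector_a in the frame of tray below 0.026 m and linear speed of each of connector_a, connector_b, connector_c below 0.03 m/s and x of connector_b in the frame of kidney_dish between -0.1 and 0.1 m and y of connector_b in the frame of kidney_dish between -0.05 and 0.052 m and z of each of connector_b, connector_c in the frame of kidney_dish below 0.036 m and x of connector_c in the frame of kidney_dish between -0.1 and 0.1 m and y of connector_c in the frame of kidney_dish between -0.05 and 0.052 m); the robot touches nothing.
It fails at once if a connector is forced: pressed on the gauge with more than 40 N (contact force between any of connector_a, connector_b, connector_c and gauge above 40 N).
It fails at once if a bystander is pushed more than 25 mm out of its place (distance of any of pill_jar, vial_d, vial_b, pen_2, tape_roll, gauze_stack from where it was at the start of the episode above 0.025 m).
It also fails if it takes over 69 s, if anything falls off the work surface, if the arm or the gripper's body presses on something with over 40 N, if the wrist force passes 120 N, or if a joint passes its speed limit or range.

ROBOT

A 6-joint arm with a two-finger parallel gripper is mounted at the origin on a cart in front of the work surface, level with it; the furniture and walls round the work are solid. World frame = base frame: x ahead of the robot, y to its left, z up, the work surface at z = 0. Lengths are in m, angles in rad, forces in N, time in s.
With the tool pointing down it reaches from about 0.3 to 0.875 m from the base axis. Payload 6.4 kg.
Tool frame: the origin (TCP) lies at the very end of the fingers, on their centre line; the grasp point (between the pads) lies 19 mm behind it (ctrl.hold_point_z is the distance from the TCP to the grasp point, in m); y points along the fingers, x is the direction in which the jaws open and shut, and the axes are right-handed (so a half turn about y gives the same grasp; the last joint's range is limited). The gripper opens to 85 mm and grips with 20 to 120 N. Pads are 22 mm wide; open, the fingers measure 114 mm over their backs; the gripper's body (76 mm by 85 mm) begins 54 mm behind the grasp point. The pads swing forward as they close: fully open they stand 13 mm farther back than shut.
Start: joints at [-1.349, 0.181, 1.607, -0, 1.354, -0.206], TCP at [0.239, -0.523, 0.231] pointing down, gripper open.
Joint ranges: [-2.99, 2.99], [-0.89, 2.07], [0.3, 2.58], [-1.14, 4.28], [0, 2.63], [-3.12, 3.12]. Speed limits (rad/s): [2.57, 2.57, 3.01, 3.14, 3.14, 3.14].

INTERFACE

Orientations are given as a unit quaternion [w, x, y, z].
In Python, from bench import ctrl, imaging gives the robot as it stands.
- The arm moves only by the shell command python3 -m jog 'ROWS'. ROWS is JSON, a list of rows, each a list of 3 entries, a list of its own where there are three numbers: the shift along the tool's x, y, z in cm, then the turn, a rotation vector about the tool's x, y, z in rad, then the finger opening in cm, from 0 to 8.54. A call has 1 to 12 rows; each row shifts and turns the pose as measured when the row begins, along the tool's axes as they then stand; what a row does not reach is not made up. A row lasts 1/12 s, in which the tool goes at most 41.7 mm and 7.16 degrees, less where a joint would pass 70% of its speed; a pose out of reach is approached as far as the arm can. A call is refused whole if a number of a shift passes 4.17 or a number of a turn 0.125, either way. A call with a gripper value outside its range is refused whole. The fingers move at their own pace and stop on an object; the grip force is fixed at half the most. Time passes only in rows, so rows that do not move let the fingers close. It gives the time, the measured TCP pose, the force and the opening at its end, in the units of the state.
- ctrl.get_obs(): the state, without advancing time (a new reading comes with each control period).
- imaging.camera(name): name is "side" or "top"; returns a dict with "frame" (480x640x3 uint8, red, green, blue), "depth" (480x640 float32, m along the optical axis (not along the pixel's ray), 0 where there is no reading), "K" (3x3 intrinsics, pixels), "k1" (the pictures are not rectified: a ray, as slopes to the right and down, at radius r is drawn at 1 + k1 r^2 times it, then the intrinsics apply), "R" (3x3) and "t" (3): a world point X has camera coordinates R X + t. Camera axes: x right, y down, z forward; pixel columns grow to the right and rows downward; lengths in m; the calibration is good to about 2 mm. A picture is of the moment at which its call begins.
- ctrl.hand_in(): hands the job in, once; it reports no verdict.
The state is a dict: "time_s": time; "q": joint angles; "dq": joint speeds; "joint_efforts": joint torques, N m; "eef_pos": TCP position; "eef_rot": TCP orientation; "wrist_force": force on the tool from outside, world axes, zero at the start; "torque": the same for the moment, N m; "opening": opening from 0.0 (shut) to 1.0 (fully open).
Only numpy, scipy, OpenCV 4.12 (cv2) and the standard library are available. Lean on these libraries where they do the work, as an engineer would, in place of code of your own. Each camera call takes 0.05 s, during which the arm holds its last target. There are 200 camera calls.

## Working session

There is one attempt and no reset: what is moved stays moved. The work goes in short steps, Python scripts to look and compute and a shell command to move; the robot and the scene stay as the last step left them, time stands still between calls to the robot, and variables do not carry over. Pictures are saved under pics/ and viewed, about 8 in all and at most 12, crops included, and the job is handed in when it is done.

```bash
mkdir -p pics; ls; python3 - <<'E'
from bench import ctrl, imaging
import cv2,numpy as np
o=ctrl.get_obs();print(o,ctrl.hold_point_z)
for n in("top","side"):
    c=imaging.camera(n);cv2.imwrite(f"pics/{n}0.png",c["frame"][:,:,::-1])
    np.savez(f"{n}0.npz",**c);print(n,c["K"],c["k1"],c["R"],c["t"])
E
```

```text
pics
{'time_s': 0.0, 'q': array([-1.34930767e+00,  1.81561600e-01,  1.60802853e+00, -4.44957214e-05,
        1.35378673e+00, -2.06314257e-01]), 'dq': array([ 2.41335629e-04,  5.25543593e-04, -5.67553877e-04,  8.74360298e-04,
        5.99098720e-05,  4.79964031e-04]), 'joint_efforts': array([-5.64927382e-05, -4.44870007e+01, -3.51338804e+01, -3.59056066e-04,
        8.95267760e-03, -1.18990121e-05]), 'eef_pos': array([ 0.23842097, -0.52262127,  0.23036267]), 'eef_rot': array([ 0.59517543, -0.594312  ,  0.38292525, -0.38200485]), 'wrist_force': array([ 0.62869356, -0.3730336 ,  0.90081788]), 'torque': array([ 0.00019497,  0.01279497, -0.03070118]), 'opening': 0.9988758152787047} 0.0187
top [[617.82346827   0.         331.2869391 ]
 [  0.         617.82346827 247.51625598]
 [  0.           0.           1.        ]] -0.06445038143170426 [[ 0.01128244 -0.99990959  0.00731521]
 [-0.99830308 -0.01168167 -0.0570483 ]
 [ 0.0571286  -0.00665916 -0.99834462]] [-0.02274632  0.5877288   1.61068239]
side [[593.52400028   0.         328.40138851]
 [  0.         593.52400028 235.61816504]
 [  0.           0.           1.        ]] 0.026858108499562963 [[ 0.99964115 -0.016342    0.02122525]
 [ 0.01225185 -0.42569848 -0.90478213]
 [ 0.02382151  0.90471749 -0.4253455 ]] [-0.56302427  0.0387629   1.5014149 ]
```

View pics/top0.png

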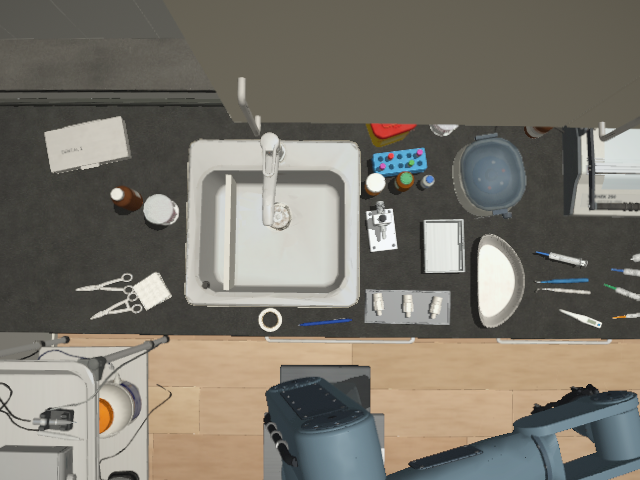

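View pics/side0.png

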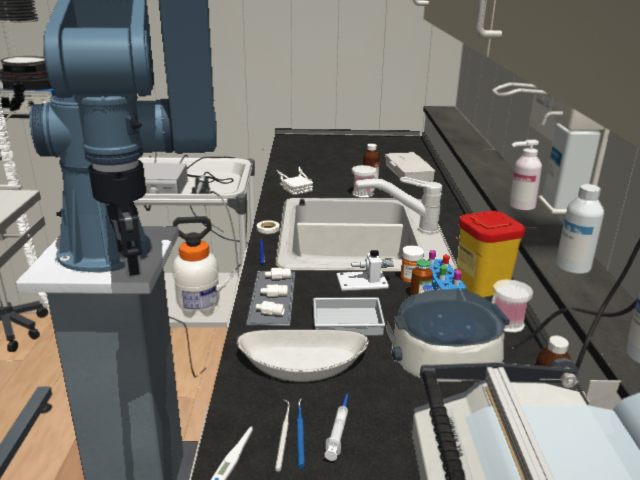

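The top view shows the connectors at (377,303), (407,305) and (436,306). The gauge is at (381,230), the tray at (443,247) and the dish at (499,281). I'll zoom in next.

```bash
cat > h.py <<'E'
from bench import ctrl, imaging
import cv2,numpy as np
from scipy.spatial.transform import Rotation as Ro
def ray(c,px):
    d=np.array([c["k1"],0,0,0,0],float)
    p=cv2.undistortPoints(np.array(px,float).reshape(-1,1,2),c["K"],d)[:,0]
    return np.c_[p,np.ones(len(p))]
def atz(c,px,z):
    d=ray(c,px)@c["R"];o=-c["R"].T@c["t"]
    return o+d*((z-o[2])/d[:,2])[:,None]
def cloud(c,box):
    u0,v0,u1,v1=box
    v,u=np.mgrid[v0:v1,u0:u1];px=np.c_[u.ravel(),v.ravel()]
    z=c["depth"][v,u].ravel()
    return px,((ray(c,px)*z[:,None])-c["t"])@c["R"]
def proj(c,P):
    return cv2.projectPoints(np.array(P,float).reshape(-1,1,3),cv2.Rodrigues(c["R"])[0],c["t"],c["K"],np.array([c["k1"],0,0,0,0],float))[0][:,0]
def pose():
    o=ctrl.get_obs();w,x,y,z=o["eef_rot"];R=Ro.from_quat([x,y,z,w]).as_matrix()
    return o,np.array(o["eef_pos"]),R
E
python3 - <<'E'
from h import *
t=dict(np.load("top0.npz"));s=dict(np.load("side0.npz"))
a=cv2.resize(t["frame"][200:335,355:455],None,fx=4.4,fy=4.4,interpolation=cv2.INTER_CUBIC)
b=cv2.resize(s["frame"][240:330,235:395],None,fx=5,fy=5,interpolation=cv2.INTER_CUBIC)
cv2.imwrite("pics/t1.png",a[:,:,::-1]);cv2.imwrite("pics/s1.png",b[:,:,::-1])
px,P=cloud(t,(360,285,455,330))
hsv=cv2.cvtColor(t["frame"],cv2.COLOR_RGB2GRAY)
g=hsv[px[:,1],px[:,0]]
for u0,u1 in((366,390),(395,420),(424,450)):
    m=(px[:,0]>=u0)&(px[:,0]<u1)&(P[:,2]>.009)&(P[:,2]<.05)
    Q=P[m];print(m.sum(),Q.mean(0),Q.min(0),Q.max(0))
    c=Q[:,:2].mean(0);U,S,V=np.linalg.svd(Q[:,:2]-c,full_matrices=0);print(V[0],S)
px,P=cloud(t,(360,195,400,255))
m=(P[:,2]>.03)&(P[:,2]<.1)
for q,p in zip(px[m],P[m]):
    if p[2]>.042: print(q,np.round(p,4))
E
```

```text
230 [ 0.4411619  -0.13885923  0.02230655] [ 0.39064141 -0.17028311  0.00900601] [ 0.48570928 -0.10864271  0.03886806]
[-0.99834069 -0.05758363] [0.30491033 0.1755198 ]
236 [ 0.4386456  -0.21735507  0.02172302] [ 0.38366999 -0.24909469  0.00901738] [ 0.47843315 -0.18571967  0.03874789]
[-0.99887382 -0.04744562] [0.29754101 0.17275169]
239 [ 0.4352234  -0.29280844  0.02141311] [ 0.38954143 -0.32876314  0.00901041] [ 0.48417478 -0.26192537  0.03690432]
[-0.97939124  0.20197226] [0.30213025 0.19525094]
[377 201] [ 0.7086 -0.1332  0.0483]
[378 201] [ 0.7073 -0.135   0.0578]
[379 201] [ 0.7083 -0.1382  0.0507]
[380 201] [ 0.7074 -0.1402  0.0576]
[381 201] [ 0.7072 -0.1426  0.0598]
[382 201] [ 0.7075 -0.1453  0.0578]
[383 201] [ 0.7079 -0.1482  0.0547]
[376 202] [ 0.706  -0.1306  0.0478]
[377 202] [ 0.7058 -0.1331  0.0496]
[378 202] [ 0.7052 -0.1353  0.0542]
[379 202] [ 0.7045 -0.1374  0.0601]
[380 202] [ 0.7045 -0.14    0.0601]
[381 202] [ 0.7048 -0.1427  0.0581]
[382 202] [ 0.705  -0.1455  0.0565]
[383 202] [ 0.7058 -0.1485  0.0511]
[376 203] [ 0.703  -0.1304  0.051 ]
[377 203] [ 0.7029 -
[... 12308 characters left out ...]
-0.1515  0.0523]
[385 233] [ 0.6252 -0.1542  0.0506]
[382 234] [ 0.6222 -0.1461  0.0555]
[383 234] [ 0.6226 -0.1491  0.0508]
[384 234] [ 0.6225 -0.1516  0.0517]
[385 234] [ 0.6231 -0.1548  0.0451]
[382 235] [ 0.62   -0.1466  0.0498]
[383 235] [ 0.6199 -0.149   0.0517]
[384 235] [ 0.6199 -0.1515  0.0524]
[385 235] [ 0.62   -0.1542  0.0512]
[382 236] [ 0.6171 -0.1463  0.0536]
[383 236] [ 0.6172 -0.1489  0.0534]
[384 236] [ 0.6173 -0.1516  0.052 ]
[382 237] [ 0.6153 -0.1472  0.0431]
[383 237] [ 0.6149 -0.1492  0.0498]
[384 237] [ 0.6143 -0.151   0.0582]
[385 237] [ 0.6151 -0.1546  0.0474]
[383 238] [ 0.6125 -0.1495  0.0463]
[384 238] [ 0.6121 -0.1515  0.0527]
[385 238] [ 0.6126 -0.1547  0.0462]
```

View pics/t1.png

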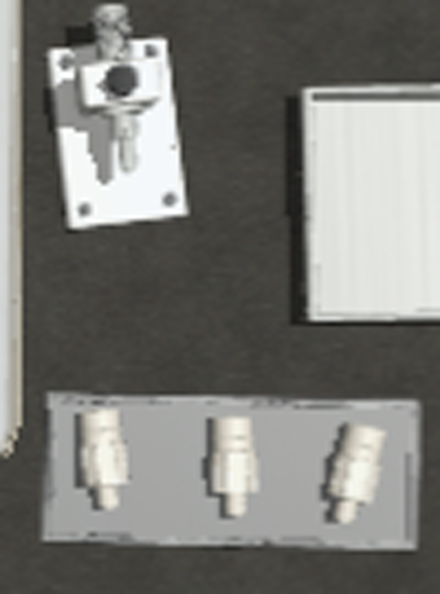

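View pics/s1.png

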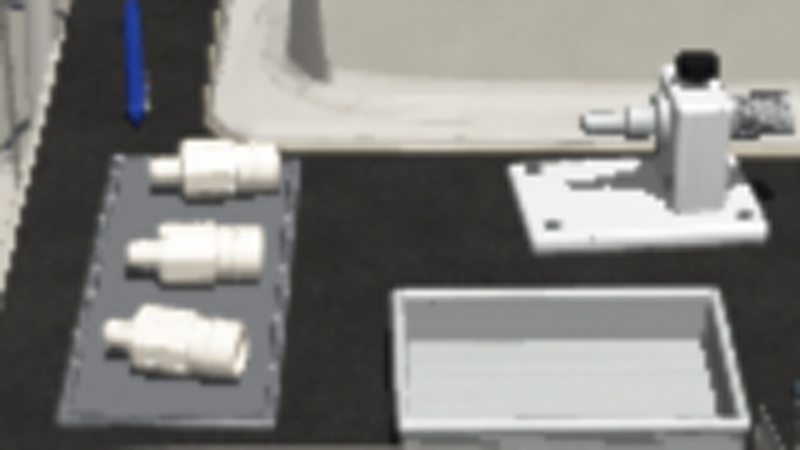

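The mouths all point at +x, towards the gauge. The gauge is yawed about +0.1 rad. Next I'll fit the poses.

```bash
python3 - <<'E'
from h import *
t=dict(np.load("top0.npz"));s=dict(np.load("side0.npz"))
o,p,R=pose();print("R",np.round(R,3).tolist(),p)
def fit(c,box,z,th,nm):
    u0,v0,u1,v1=box;k=8
    im=cv2.resize(c["frame"][v0:v1,u0:u1].min(2),None,fx=k,fy=k,interpolation=cv2.INTER_CUBIC)
    m=(im>th).astype(np.uint8);n,l,st,_=cv2.connectedComponentsWithStats(m)
    i=1+np.argmax(st[1:,4]);v,u=np.nonzero(l==i)
    P=atz(c,np.c_[(u+.5)/k-.5+u0,(v+.5)/k-.5+v0],z)[:,:2]
    if nm=="g":
        r=cv2.minAreaRect((P*1000).astype(np.float32));print("plate",r);return
    c0=P.mean(0);V=np.linalg.svd(P-c0,full_matrices=0)[2][0];V*=np.sign(V[0])
    print(nm,"centroid",c0.round(4),"axis",V.round(3),"len",np.ptp(P@V).round(4),"wid",np.ptp(P@[-V[1],V[0]]).round(4),"origin by ends",np.round(c0+V*(((P-c0)@V).max()-.032),4),"by centroid",np.round(c0-V*.0056,4))
g=t["frame"].min(2);print("levels mat",g[310,393],"conn",g[303,377])
for b,n in(((366,285,392,322),"L"),((395,285,420,322),"M"),((424,285,448,322),"R")): fit(t,b,.0165,185,n)
# plate corners (crop px)
cr=np.array([[69,229],[188,214],[165,39],[50,48]])/4.4+[355,200]-.5
C=atz(t,cr,.010);print("corners",C.round(4).tolist(),"mid",C.mean(0).round(4), np.linalg.norm(C[0]-C[1]),np.linalg.norm(C[1]-C[2]))
d=(C[2]+C[3]-C[0]-C[1]);print("yaw x",np.arctan2(d[1],d[0])); d=C[0]-C[1]+C[3]-C[2];print("yaw y",np.arctan2(-d[0],d[1]))
m=C[:,:2].mean(0)
for th in (.1,.11,.12): print("tip",th,m-.027*np.array([np.cos(th),np.sin(th)]))
px,P=cloud(t,(378,214,390,241));k=(P[:,2]>.042)&(P[:,2]<.072)&(P[:,0]<.642)
Q=P[k];print("pin line y=",np.polyfit(Q[:,0],Q[:,1],1),"y@.625",np.polyval(np.polyfit(Q[:,0],Q[:,1],1),.625),Q[:,0].min())
# side: tip & connectors
sc=np.array([[582,121]])/5+[235,240]-.5
print("side tip at assumed y: ", [ (lambda d,o:(o+d*((y-o[1])/d[1])).round(4).tolist())((ray(s,sc)@s["R"])[0],-s["R"].T@s["t"]) for y in(-.149,-.151)])
for q in ((520,165),(535,252),(768,240),(727,160)):
    print("side plate corner",atz(s,[np.array(q)/5+[235,240]-.5],.010).round(4))
for n,T in(("tray",(423,220,465,273)),("dish",(474,233,525,328))):
    print(n,atz(t,[[T[0],T[1]],[T[2],T[3]]],.024 if n=="tray" else .038).round(3).tolist())
E
```

```text
R [[0.415, -0.0, 0.91], [-0.91, 0.002, 0.415], [-0.002, -1.0, 0.0]] [ 0.23845233 -0.52268869  0.23047925]
levels mat 165 conn 229
L centroid [ 0.4443 -0.1433] axis [0.993 0.121] len 0.0599 wid 0.0207 origin by ends [ 0.4396 -0.1439] by centroid [ 0.4387 -0.144 ]
M centroid [ 0.44   -0.2211] axis [0.999 0.04 ] len 0.0587 wid 0.0252 origin by ends [ 0.4355 -0.2213] by centroid [ 0.4344 -0.2213]
R centroid [ 0.4364 -0.2952] axis [ 0.972 -0.236] len 0.0598 wid 0.0202 origin by ends [ 0.4311 -0.2939] by centroid [ 0.431  -0.2939]
corners [[0.5789, -0.1191, 0.01], [0.5887, -0.1907, 0.01], [0.6945, -0.1763, 0.01], [0.6882, -0.1068, 0.01]] mid [ 0.6376 -0.1482  0.01  ] 0.07233866403575656 0.10675409365122053
yaw x 0.12367808589940592
yaw y 0.11445091696760418
tip 0.1 [ 0.61070693 -0.1509253 ]
tip 0.11 [ 0.61073522 -0.15119381]
tip 0.12 [ 0.61076621 -0.15146203]
pin line y= [ 0.12517526 -0.2279118 ] y@.625 -0.14967726154775035 0.6120943803642585
side tip at assumed y:  [[0.6113, -0.149, 0.0501], [0.6111, -0.151, 0.0512]]
side plate corner [[ 0.585  -0.1183  0.01  ]]
side plate corner [[ 0.5891 -0.1991  0.01  ]]
side plate corner [[ 0.6953 -0.1863  0.01  ]]
side plate corner [[ 0.6838 -0.1111  0.01  ]]
tray [[0.663, -0.257, 0.024], [0.525, -0.368, 0.024]]
dish [[0.629, -0.389, 0.038], [0.383, -0.523, 0.038]]
```

```bash
cat >> h.py <<'E'
def goto(x,y,z,yaw):
    o,p,R=pose();d=R.T@(np.array([x,y,z])-p)*100
    c,s=np.cos(yaw),np.sin(yaw)
    T=np.array([[s,0,c],[-c,0,s],[0,-1,0]])
    r=Ro.from_matrix(R.T@T).as_rotvec()
    dn=T.T@(np.array([x,y,z])-p)*100
    print("t",round(o["time_s"],2),"p",p.round(4),"yaw",round(np.arctan2(R[1,2],R[0,2]),4),"F",o["wrist_force"].round(1),"open",round(o["opening"]*8.54,2),"| shift cm",d.round(2),"turn",r.round(3),"| shift in target axes",dn.round(2))
E
python3 -m jog '[[[0,0,0],[0,0.103,0],5],[[0,0,0],[0,0.103,0],5],[[0,0,0],[0,0.103,0],5],[[-3.2,0,2.23],[0,0,0],5],[[-3.2,0,2.23],[0,0,0],5],[[-3.2,0,2.23],[0,0,0],5],[[-3.2,0,2.23],[0,0,0],5],[[-3.2,0,2.23],[0,0,0],5],[[-3.2,0.5,2.23],[0,0,0],5],[[-3.2,1,2.23],[0,0,0],5],[[-3.2,1,2.23],[0,0,0],5]]'
python3 -c "from h import *;goto(.4392,-.144,.07,.121)"
```

```text
time_s: 1.02
eef_pos: [0.3906, -0.2443, 0.2023]
eef_rot: [0.522, -0.521, 0.479, -0.476]
wrist_force: [1.6, -1.7, -0.2]
opening: 0.587
t 1.02 p [ 0.3906 -0.2443  0.2023] yaw 0.0887 F [ 1.6 -1.7 -0.2] open 5.01 | shift cm [-9.5  13.26  5.74] turn [ 0.001 -0.032 -0.004] | shift in target axes [-9.37 13.23  6.03]
```

```bash
python3 -m jog '[[[-2,2.2,1.2],[0,-0.032,0],5],[[-2,2.5,1.2],[0,0,0],5],[[-2,2.5,1.2],[0,0,0],5],[[-2,2.5,1.2],[0,0,0],5],[[-1.3,2.5,0.8],[0,0,0],5],[[0,0.8,0],[0,0,0],5],[[0,0,0],[0,0,0],5]]'
python3 -c "from h import *;goto(.4392,-.144,.07,.121)"
```

```text
time_s: 1.6
eef_pos: [0.4377, -0.1314, 0.0662]
eef_rot: [0.533, -0.531, 0.467, -0.464]
wrist_force: [-0.5, 0.4, 0.4]
opening: 0.587
t 1.6 p [ 0.4377 -0.1314  0.0662] yaw 0.1327 F [-0.5  0.4  0.4] open 5.01 | shift cm [ 1.26 -0.38 -0.02] turn [ 0.001  0.012 -0.005] | shift in target axes [ 1.26 -0.38 -0.01]
```

```bash
python3 -m jog '[[[0.9,0.5,0],[0,0.012,0],5],[[0.35,1.5,0],[0,0,-0.004],5],[[0,1.6,0],[0,0,0],5],[[0,1.0,0],[0,0,0],5],[[0,0,0],[0,0,0],5]]'
python3 -c "from h import *;goto(.4392,-.144,.0065,.121)"
```

```text
time_s: 2.02
eef_pos: [0.4424, -0.1523, 0.0227]
eef_rot: [-0.528, 0.528, -0.467, 0.473]
wrist_force: [0.1, 0.4, -0.4]
opening: 0.586
t 2.02 p [ 0.4424 -0.1523  0.0227] yaw 0.1155 F [ 0.1  0.4 -0.4] open 5.01 | shift cm [-0.87  1.62 -0.23] turn [-0.005 -0.006  0.006] | shift in target axes [-0.86  1.62 -0.22]
```

```bash
python3 -m jog '[[[-0.86,0,-0.22],[-0.005,-0.006,0.006],5]]'
python3 -c "from h import *;goto(.4392,-.144,.0065,.121)"
python3 -m jog '[[[0,0,0],[0,0,0],5]]'
python3 -c "from h import *;goto(.4392,-.144,.0065,.121)"
python3 -m jog '[[[0,0,0],[0,0,0],5]]'
python3 -c "from h import *;goto(.4392,-.144,.0065,.121)"
```

```text
time_s: 2.1
eef_pos: [0.4401, -0.1462, 0.0235]
eef_rot: [-0.529, 0.529, -0.469, 0.47]
wrist_force: [0.3, -1.2, 0.1]
opening: 0.585
t 2.1 p [ 0.4401 -0.1462  0.0235] yaw 0.1192 F [ 0.3 -1.2  0.1] open 5.0 | shift cm [-0.24  1.7  -0.06] turn [-0.001 -0.002  0.002] | shift in target axes [-0.23  1.7  -0.06]
time_s: 2.18
eef_pos: [0.4394, -0.1459, 0.0238]
eef_rot: [0.529, -0.529, 0.469, -0.47]
wrist_force: [-1.0, 0.8, 0.1]
opening: 0.584
t 2.18 p [ 0.4394 -0.1459  0.0238] yaw 0.1186 F [-1.   0.8  0.1] open 4.99 | shift cm [-0.19  1.73 -0.  ] turn [-0.001 -0.002  0.001] | shift in target axes [-0.19  1.73 -0.  ]
time_s: 2.27
eef_pos: [0.44, -0.1465, 0.0248]
eef_rot: [0.529, -0.529, 0.469, -0.47]
wrist_force: [-0.2, -0.3, -0.3]
opening: 0.583
t 2.27 p [ 0.44   -0.1465  0.0248] yaw 0.1184 F [-0.2 -0.3 -0.3] open 4.98 | shift cm [-0.26  1.83 -0.05] turn [-0.002 -0.003  0.002] | shift in target axes [-0.25  1.83 -0.05]
```

```bash
python3 -m jog '[[[-0.25,1.0,-0.05],[0,0,0],5],[[0,0.8,0],[0,0,0],5],[[0,0.1,0],[0,0,0],5]]'
python3 -c "from h import *;goto(.4392,-.144,.0075,.121)"
```

```text
time_s: 2.52
eef_pos: [0.441, -0.1449, 0.0067]
eef_rot: [0.529, -0.528, 0.467, -0.472]
wrist_force: [-0.0, 0.9, -0.2]
opening: 0.585
t 2.52 p [ 0.441  -0.1449  0.0067] yaw 0.1188 F [-0.   0.9 -0.2] open 4.99 | shift cm [-0.11 -0.09 -0.16] turn [-0.006 -0.002  0.005] | shift in target axes [-0.11 -0.08 -0.16]
```

```bash
python3 -m jog '[[[-0.1,-0.1,-0.12],[-0.004,0,0.004],2],[[0,0,0],[0,0,0],1.5],[[0,0,0],[0,0,0],1],[[0,0,0],[0,0,0],1]]'
python3 -c "from h import *;goto(.4392,-.144,.0075,.121)"
python3 -m jog '[[[0,0,0],[0,0,0],1],[[0,0,0],[0,0,0],1]]'
python3 - <<'E'
from h import *
goto(.4392,-.144,.0075,.121)
s=imaging.camera("side");b=cv2.resize(s["frame"][200:335,215:375],None,fx=4,fy=4,interpolation=cv2.INTER_CUBIC)
cv2.imwrite("pics/g1.png",b[:,:,::-1])
E
```

```text
time_s: 2.85
eef_pos: [0.4392, -0.1433, 0.007]
eef_rot: [0.529, -0.529, 0.469, -0.469]
wrist_force: [-0.4, 0.3, -0.8]
opening: 0.275
t 2.85 p [ 0.4392 -0.1433  0.007 ] yaw 0.1197 F [-0.4  0.3 -0.8] open 2.35 | shift cm [ 0.07 -0.05 -0.  ] turn [-0.    -0.001 -0.   ] | shift in target axes [ 0.07 -0.05 -0.  ]
time_s: 3.02
eef_pos: [0.4393, -0.1434, 0.0072]
eef_rot: [0.529, -0.529, 0.469, -0.469]
wrist_force: [-0.2, -0.7, -0.1]
opening: 0.278
t 3.02 p [ 0.4393 -0.1434  0.0072] yaw 0.1197 F [-0.2 -0.7 -0.1] open 2.37 | shift cm [ 0.06 -0.03 -0.02] turn [-0.    -0.001 -0.   ] | shift in target axes [ 0.06 -0.03 -0.02]
```

View pics/g1.png

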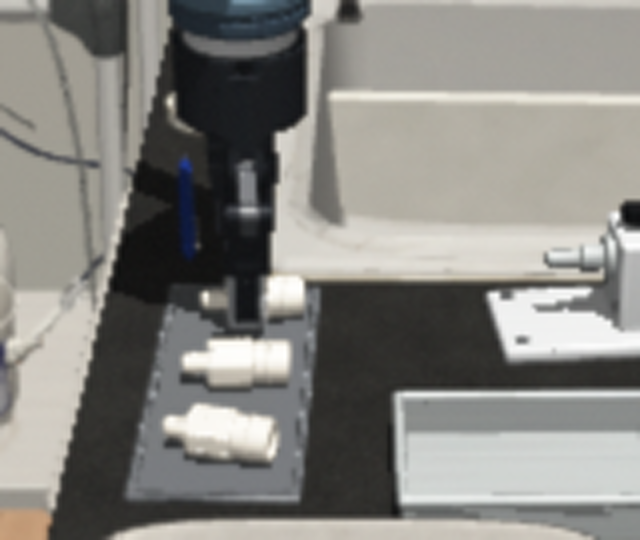

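```bash
python3 -m jog '[[[0,-1.5,0],[0,0,0],1],[[0,-1.5,0.5],[0,0,0],1],[[0,-0.2,2.5],[0,0,0],1],[[0,0,2.5],[0,0,0],1],[[0,0,2.5],[0,0,0],1],[[0,0,2.0],[0,0,0],1],[[0,0,1],[0,0,0],1],[[0,0,0],[0,0,0],1]]'
python3 -c "from h import *;goto(.5673,-.1567,.0387,.12)"
```

```text
time_s: 3.73
eef_pos: [0.5517, -0.1289, 0.0398]
eef_rot: [0.529, -0.528, 0.47, -0.469]
wrist_force: [0.4, 0.1, -0.1]
opening: 0.273
t 3.73 p [ 0.5517 -0.1289  0.0398] yaw 0.1178 F [ 0.4  0.1 -0.1] open 2.34 | shift cm [2.95 0.1  1.22] turn [ 0.001 -0.002 -0.002] | shift in target axes [2.95 0.11 1.21]
```

```bash
python3 -m jog '[[[1.5,0.05,0.6],[0,0,0],1],[[1.2,0,0.4],[0,0,0],1],[[0,0,0],[0,0,0],1],[[0,0,0],[0,0,0],1]]'
python3 -c "from h import *;goto(.5673,-.1567,.0387,.12)"
```

```text
time_s: 4.07
eef_pos: [0.5632, -0.1545, 0.038]
eef_rot: [-0.529, 0.529, -0.471, 0.467]
wrist_force: [0.1, 0.4, -0.2]
opening: 0.274
t 4.07 p [ 0.5632 -0.1545  0.038 ] yaw 0.1191 F [ 0.1  0.4 -0.2] open 2.34 | shift cm [ 0.26 -0.08  0.38] turn [ 0.004 -0.001 -0.004] | shift in target axes [ 0.27 -0.07  0.38]
```

```bash
python3 -m jog '[[[0.27,-0.07,0.35],[0.003,0,-0.003],1],[[0,0,0],[0,0,0],1]]'
python3 - <<'E'
from h import *
goto(.5673,-.1567,.0387,.12)
s=imaging.camera("side");t=imaging.camera("top")
b=cv2.resize(s["frame"][225:295,295:395],None,fx=6,fy=6,interpolation=cv2.INTER_CUBIC)
a=cv2.resize(t["frame"][205:275,350:420],None,fx=6,fy=6,interpolation=cv2.INTER_CUBIC)
a=cv2.resize(a,(200,200)) if 0 else a
im=np.zeros((420,800,3),np.uint8);im[:,:420]=a[:420,:420];c=b[:, :]
im2=np.hstack([cv2.resize(a,(330,330)),cv2.resize(b,(470,329))[:330] if 0 else cv2.resize(b,(470,330))])
cv2.imwrite("pics/p1.png",im2[:,:,::-1])
E
```

```text
time_s: 4.23
eef_pos: [0.5657, -0.1568, 0.0383]
eef_rot: [-0.528, 0.529, -0.471, 0.469]
wrist_force: [0.3, 0.2, -0.9]
opening: 0.274
t 4.23 p [ 0.5657 -0.1568  0.0383] yaw 0.1178 F [ 0.3  0.2 -0.9] open 2.34 | shift cm [ 0.01 -0.04  0.16] turn [ 0.002 -0.002 -0.001] | shift in target axes [ 0.01 -0.04  0.16]
```

View pics/p1.png

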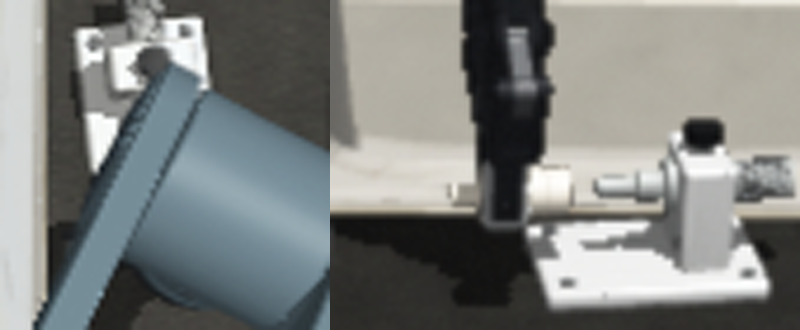

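Top view: the arm hides the mouth. Side view: the mouth (573,187) lines up with the pin tip (594,186), with a gap of about 11 mm. I'll go ahead gently.

```bash
python3 -m jog '[[[0,-0.03,0.4],[0,0,0],1],[[0,0,0.4],[0,0,0],1],[[0,0,0.3],[0,0,0],1],[[0,0,0.2],[0,0,0],1]]'
cat > st.py <<'E'
from h import *
import sys
# mouth rel. tip in pin axes; argv: dz offset axis above TCP, along offset
o,p,R=pose();off=float(sys.argv[1]) if len(sys.argv)>1 else .0093
ax=np.array([np.cos(.12),np.sin(.12),0]);la=np.array([np.sin(.12),-np.cos(.12),0])
m=p+[0,0,off]+.032*R[:,2]-np.array([.611,-.1514,.048])
print("t",round(o["time_s"],2),"mouth past tip mm",round(m@ax*1e3,1),"lat(tool x)",round(m@la*1e3,1),"up",round(m[2]*1e3,1),"yaw",np.arctan2(R[1,2],R[0,2]).round(4),"pitch",R[2,2].round(4),"F(x,y,z tool)",(R.T@o["wrist_force"]).round(1),"tq",(R.T@o["torque"]).round(2),"open",round(o["opening"]*8.54,2))
E
python3 st.py; python3 -m jog '[[[0,0,0.3],[0,0,0],1],[[0,0,0.2],[0,0,0],1]]'; python3 st.py;python3 -m jog '[[[0,0,0.2],[0,0,0],1],[[0,0,0.2],[0,0,0],1]]'; python3 st.py
```

```text
time_s: 4.67
eef_pos: [0.5784, -0.1537, 0.0385]
eef_rot: [-0.528, 0.529, -0.471, 0.468]
wrist_force: [0.2, 0.1, -0.3]
opening: 0.274
t 4.67 mouth past tip mm -0.6 lat(tool x) -1.6 up -0.3 yaw 0.1185 pitch -0.0034 F(x,y,z tool) [-0.1  0.3  0.2] tq [-0.02  0.01 -0.05] open 2.34
time_s: 4.83
eef_pos: [0.5842, -0.1528, 0.0385]
eef_rot: [-0.529, 0.529, -0.471, 0.468]
wrist_force: [0.2, 0.3, -0.5]
opening: 0.274
t 4.83 mouth past tip mm 5.3 lat(tool x) -1.8 up -0.3 yaw 0.119 pitch -0.0033 F(x,y,z tool) [-0.2  0.5  0.3] tq [-0.03  0.02 -0.01] open 2.34
time_s: 5.0
eef_pos: [0.5888, -0.1521, 0.0384]
eef_rot: [-0.529, 0.529, -0.471, 0.468]
wrist_force: [-0.4, 0.2, -1.0]
opening: 0.276
t 5.0 mouth past tip mm 9.9 lat(tool x) -1.9 up -0.4 yaw 0.1193 pitch -0.0034 F(x,y,z tool) [-0.2  1.  -0.4] tq [ 0.02 -0.03  0.04] open 2.36
```

```bash
python3 -m jog '[[[0.13,-0.03,0.25],[0,0,0],1],[[0,0,0.25],[0,0,0],1],[[0,0,0.1],[0,0,0],1]]'; python3 st.py;python3 -m jog '[[[0,0,0.2],[0,0,0],1],[[0,0,0.1],[0,0,0],1]]'; python3 st.py
```

```text
time_s: 5.25
eef_pos: [0.5957, -0.1526, 0.0386]
eef_rot: [-0.529, 0.529, -0.471, 0.468]
wrist_force: [-0.0, -0.4, 0.1]
opening: 0.275
t 5.25 mouth past tip mm 16.7 lat(tool x) -0.6 up -0.2 yaw 0.1195 pitch -0.0033 F(x,y,z tool) [ 0.4 -0.1 -0. ] tq [ 0.05 -0.02  0.05] open 2.35
time_s: 5.42
eef_pos: [0.599, -0.1524, 0.0386]
eef_rot: [-0.529, 0.529, -0.471, 0.468]
wrist_force: [0.1, -0.0, -0.1]
opening: 0.277
t 5.42 mouth past tip mm 20.0 lat(tool x) -0.4 up -0.2 yaw 0.1193 pitch -0.0033 F(x,y,z tool) [0.  0.1 0.1] tq [-0.01  0.05  0.02] open 2.37
```

```bash
for i in 1 2; do python3 -m jog '[[[0,0,0.15],[0,0,0],1],[[0,0,0.1],[0,0,0],1]]' >/dev/null; python3 st.py; done
```

```text
t 5.58 mouth past tip mm 22.7 lat(tool x) -0.4 up -0.3 yaw 0.1193 pitch -0.0035 F(x,y,z tool) [-0.6  0.6 -0.3] tq [-0.06  0.01 -0.  ] open 2.38
t 5.75 mouth past tip mm 25.4 lat(tool x) -0.5 up -0.3 yaw 0.1192 pitch -0.0036 F(x,y,z tool) [ 0.9 -0.1  0.3] tq [0.03 0.01 0.02] open 2.33
```

```bash
for i in 1 2 3; do python3 -m jog '[[[0,0,0.15],[0,0,0],1],[[0,0,0.1],[0,0,0],1]]' >/dev/null; python3 st.py; done
```

```text
t 5.92 mouth past tip mm 28.1 lat(tool x) -0.4 up -0.3 yaw 0.1191 pitch -0.0036 F(x,y,z tool) [ 1.2  0.3 -0.3] tq [-0.02 -0.01  0.04] open 2.36
t 6.08 mouth past tip mm 30.9 lat(tool x) -0.5 up -0.4 yaw 0.1192 pitch -0.0037 F(x,y,z tool) [-0.  -0.7 -0.3] tq [-0.04  0.01 -0.01] open 2.38
t 6.25 mouth past tip mm 33.6 lat(tool x) -0.5 up -0.4 yaw 0.1192 pitch -0.0037 F(x,y,z tool) [-0.2  1.2  0.1] tq [-0.03  0.01  0.03] open 2.34
```

```bash
for i in 1 2; do python3 -m jog '[[[0,0,0.12],[0,0,0],1]]' >/dev/null; python3 st.py; done
python3 - <<'E'
from h import *
s=imaging.camera("side")
b=cv2.resize(s["frame"][225:295,295:395],None,fx=6,fy=6,interpolation=cv2.INTER_CUBIC)
cv2.imwrite("pics/p2.png",b[:,:,::-1])
E
```

```text
t 6.33 mouth past tip mm 33.8 lat(tool x) -0.5 up -0.7 yaw 0.1196 pitch -0.0063 F(x,y,z tool) [ 1.2 -3.8 -8.7] tq [-1.27 -0.01 -0.16] open 2.32
t 6.42 mouth past tip mm 33.8 lat(tool x) -0.6 up -1.2 yaw 0.1198 pitch -0.0095 F(x,y,z tool) [-0.1 -2.5 -6. ] tq [-0.83 -0.04 -0.06] open 2.37
```

View pics/p2.png

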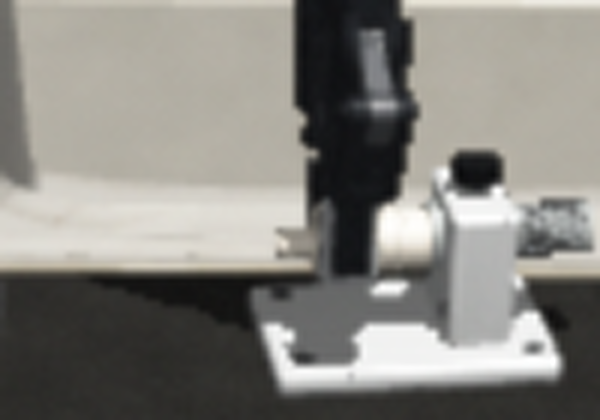

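Contact is at 33.8 mm with the mouth on the flange, visible at (435,235). That matches worn (34 mm), so this one goes in the kidney dish. Now I'll back off and carry it there.

```bash
python3 -m jog '[[[0,-0.05,-1],[-0.005,0,0],1],[[0,0,-1.5],[0,0,0],1],[[0,0,-1.5],[0,0,0],1],[[0,0,-1],[0,0,0],1],[[0,-2,0],[0,0,0],1],[[0,-2.5,0],[0,0,0],1],[[3.5,-1,0],[0,0,0],1],[[3.8,0,0],[0,0,0],1],[[3.8,0,0],[0,0,0],1],[[3.5,0,0],[0,0,0],1]]'; python3 -c "from h import *;goto(.471,-.456,.08,-1.5)"
```

```text
time_s: 7.3
eef_pos: [0.5745, -0.2974, 0.0943]
eef_rot: [-0.528, 0.535, -0.473, 0.46]
wrist_force: [-0.7, -0.7, 0.4]
opening: 0.277
t 7.3 p [ 0.5745 -0.2974  0.0943] yaw 0.1301 F [-0.7 -0.7  0.4] open 2.36 | shift cm [ 14.39   1.55 -12.29] turn [0.022 1.63  0.009] | shift in target axes [11.45  1.43 15.08]
```

```bash
python3 -m jog '[[[1.5,0,-1],[0,0.12,0],1],[[1.5,0,-1],[0,0.12,0],1],[[1.5,0,-1],[0,0.12,0],1],[[1,0,0],[0,0.12,0],1],[[1,0,0],[0,0.12,0],1],[[1,0,0],[0,0.12,0],1],[[0,0,0],[0,0.12,0],1],[[0,0,0],[0,0.12,0],1],[[0,0,0],[0,0.12,0],1],[[0,0,0],[0,0.12,0],1],[[0,0,0],[0,0.1,0],1],[[0,0,0],[0,0,0],1]]'; python3 -c "from h import *;goto(.471,-.456,.08,-1.5)"
```

```text
time_s: 8.3
eef_pos: [0.5264, -0.3849, 0.0961]
eef_rot: [0.115, -0.126, 0.698, -0.695]
wrist_force: [-0.9, -0.8, 0.8]
opening: 0.277
t 8.3 p [ 0.5264 -0.3849  0.0961] yaw -1.2281 F [-0.9 -0.8  0.8] open 2.37 | shift cm [7.58 1.69 4.84] turn [0.004 0.272 0.016] | shift in target axes [6.03 1.61 6.7 ]
```

```bash
python3 -m jog '[[[0,0,0],[0,0.12,0],1],[[0,0,0],[0,0.12,0.012],1],[[2.2,0.6,2.4],[0,0,0],1],[[2.2,0.6,2.4],[0,0,0],1],[[1.2,0.3,1.3],[0,0,0],1],[[0,0,0],[0,0,0],1]]'; python3 -c "from h import *;goto(.471,-.456,.05,-1.5)"
```

```text
time_s: 8.8
eef_pos: [0.4755, -0.4514, 0.0813]
eef_rot: [0.039, -0.042, 0.707, -0.705]
wrist_force: [-0.0, -0.1, 0.3]
opening: 0.277
t 8.8 p [ 0.4755 -0.4514  0.0813] yaw -1.4564 F [-0.  -0.1  0.3] open 2.37 | shift cm [0.49 3.13 0.42] turn [0.002 0.044 0.003] | shift in target axes [0.48 3.13 0.43]
```

```bash
python3 -m jog '[[[0.4,1.5,0.4],[0,0.03,0],1],[[0,2,0],[0,0,0],1],[[0,1.5,0],[0,0,0],1],[[0,0.8,0],[0,0,0],1],[[0,0,0],[0,0,0],1]]'; python3 -c "from h import *;goto(.471,-.456,.01,-1.5)"
```

```text
time_s: 9.22
eef_pos: [0.4718, -0.4565, 0.0234]
eef_rot: [-0.033, 0.033, -0.706, 0.706]
wrist_force: [-0.0, 0.7, 0.6]
opening: 0.273
t 9.22 p [ 0.4718 -0.4565  0.0234] yaw -1.4777 F [-0.   0.7  0.6] open 2.33 | shift cm [ 0.07  1.34 -0.06] turn [-0.     0.022  0.   ] | shift in target axes [ 0.07  1.34 -0.05]
```

```bash
python3 -m jog '[[[0,0.5,0],[0,0,0],1],[[0,0.4,0],[0,0,0],1],[[0,0.2,0],[0,0,0],1]]'; python3 -m jog '[[[0,0.1,0],[0,0,0],1],[[0,0,0],[0,0,0],1]]';  python3 -c "from h import *;goto(.471,-.456,.01,-1.5)"
```

```text
time_s: 9.47
eef_pos: [0.4732, -0.456, 0.0134]
eef_rot: [-0.035, 0.034, -0.706, 0.707]
wrist_force: [-0.7, 0.4, 0.1]
opening: 0.274
time_s: 9.63
eef_pos: [0.4737, -0.456, 0.0128]
eef_rot: [-0.035, 0.034, -0.705, 0.707]
wrist_force: [-0.0, -0.3, -0.4]
opening: 0.279
t 9.63 p [ 0.4737 -0.456   0.0128] yaw -1.4726 F [-0.  -0.3 -0.4] open 2.38 | shift cm [ 0.27  0.28 -0.03] turn [-0.002  0.027 -0.001] | shift in target axes [ 0.27  0.28 -0.02]
```

```bash
python3 -m jog '[[[0,0.25,0],[0,0,0],1],[[0,0,0],[0,0,0],3],[[0,0,0],[0,0,0],4],[[0,0,0],[0,0,0],4],[[0,-1,0],[0,0,0],4],[[0,-2.5,0],[0,0,0],4],[[0,-3,0],[0,0,0],4],[[0,-2,0],[0,0,0],5],[[0,0,0],[0,-0.12,0],5],[[0,0,-2],[0,-0.12,0],5],[[0,0,-2],[0,-0.12,0],5],[[0,0,-2],[0,-0.12,0],5]]' ; python3 -m jog '[[[0,0,-2],[0,-0.12,0],5],[[0,0,-2],[0,-0.12,0],5],[[-1.5,0,-1],[0,-0.12,0],5],[[-2,0,0],[0,-0.12,0],5],[[-2,0,0],[0,-0.12,0],5],[[-2,0,0],[0,-0.12,0],5],[[-2,0,0],[0,-0.12,0],5],[[-2,0,0],[0,-0.1,0],5],[[-1,0,0],[0,0,0],5],[[0,0,0],[0,0,0],5]]' ;  python3 -c "from h import *;goto(.4352,-.2213,.05,.04)"
```

```text
time_s: 10.63
eef_pos: [0.4554, -0.4041, 0.1076]
eef_rot: [-0.208, 0.205, -0.671, 0.681]
wrist_force: [-0.5, 0.2, -0.5]
opening: 0.59
time_s: 11.47
eef_pos: [0.4676, -0.2453, 0.1162]
eef_rot: [-0.501, 0.503, -0.489, 0.507]
wrist_force: [0.1, -1.0, -0.6]
opening: 0.586
t 11.47 p [ 0.4676 -0.2453  0.1162] yaw 0.0067 F [ 0.1 -1.  -0.6] open 5.01 | shift cm [-2.55  6.52 -3.33] turn [-0.015 -0.033  0.02 ] | shift in target axes [-2.53  6.62 -3.14]
```

```bash
python3 -m jog '[[[-1.3,1.5,-1.6],[-0.015,-0.03,0.02],5],[[-1,2,-1.2],[0,0,0],5],[[-0.2,1.5,-0.3],[0,0,0],5],[[0,0.5,0],[0,0,0],5],[[0,0,0],[0,0,0],5]]' ;  python3 -c "from h import *;goto(.4352,-.2213,.05,.04)"
```

```text
time_s: 11.88
eef_pos: [0.438, -0.2256, 0.0634]
eef_rot: [-0.506, 0.506, -0.491, 0.498]
wrist_force: [-0.1, 0.4, 1.4]
opening: 0.589
t 11.88 p [ 0.438  -0.2256  0.0634] yaw 0.0234 F [-0.1  0.4  1.4] open 5.03 | shift cm [-0.44  1.33 -0.27] turn [-0.007 -0.017  0.007] | shift in target axes [-0.44  1.34 -0.26]
```

```bash
python3 - <<'E'
from h import *
t=imaging.camera("top")
px,P=cloud(t,(474,233,527,328));g=t["frame"].min(2)[px[:,1],px[:,0]]
k=(P[:,2]>.018)&(P[:,2]<.04)&(abs(P[:,0]-.47)<.04)&(abs(P[:,1]+.455)<.035)
print(k.sum(),P[k].mean(0),P[k].min(0),P[k].max(0))
f=(P[:,2]<.012)&(P[:,2]>-.01)&(P[:,0]>.37)&(P[:,0]<.64)&(P[:,1]>-.53)&(P[:,1]<-.38);print("floor",P[f].mean(0),np.percentile(P[f],[3,97],axis=0))
cv2.imwrite("pics/d1.png",cv2.resize(t["frame"][225:330,460:540],None,fx=5,fy=5,interpolation=cv2.INTER_CUBIC)[:,:,::-1])
E
```

```text
165 [ 0.47333579 -0.46446746  0.02572901] [ 0.43103341 -0.48991536  0.01820759] [ 0.48625882 -0.43028061  0.03633251]
floor [ 0.50907377 -0.45793479  0.00102365] [[ 0.38761498 -0.5252751  -0.00650786]
 [ 0.62832299 -0.39944957  0.00952908]]
```

View pics/d1.png

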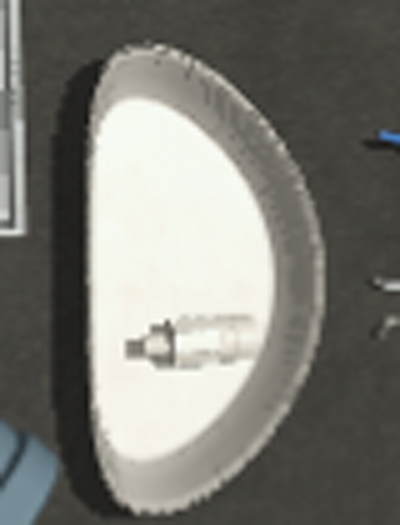

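The worn connector lies on the dish floor, at crop pixel (190,340). On to the middle one.

```bash
python3 -m jog '[[[-0.42,1.2,-0.25],[-0.006,-0.017,0.006],5],[[0,1.5,0],[0,0,0],5],[[0,0.8,0],[0,0,0],5],[[0,0.2,0],[0,0,0],5]]' ;  python3 -c "from h import *;goto(.4352,-.2213,.0075,.04)"
```

```text
time_s: 12.27
eef_pos: [0.4391, -0.226, 0.0283]
eef_rot: [-0.51, 0.51, -0.487, 0.493]
wrist_force: [-0.1, 0.6, -0.9]
opening: 0.587
t 12.27 p [ 0.4391 -0.226   0.0283] yaw 0.0391 F [-0.1  0.6 -0.9] open 5.02 | shift cm [-0.5   2.07 -0.38] turn [-0.006 -0.001  0.007] | shift in target axes [-0.49  2.08 -0.37]
```

```bash
python3 -m jog '[[[-0.5,0.5,-0.4],[-0.006,0,0.007],5],[[-0.05,0.6,-0.05],[0,0,0],5],[[0,0.5,0],[0,0,0],5],[[0,0,0],[0,0,0],5]]' ;  python3 -c "from h import *;goto(.4352,-.2213,.0075,.04)"
```

```text
time_s: 12.6
eef_pos: [0.4344, -0.2207, 0.0111]
eef_rot: [0.51, -0.51, 0.49, -0.49]
wrist_force: [-0.1, 0.7, 0.1]
opening: 0.586
t 12.6 p [ 0.4344 -0.2207  0.0111] yaw 0.0391 F [-0.1  0.7  0.1] open 5.01 | shift cm [0.06 0.36 0.07] turn [ 0.    -0.001 -0.001] | shift in target axes [0.06 0.36 0.07]
```

```bash
python3 -m jog '[[[0.05,0.4,0.05],[0,0,0],5],[[0,0,0],[0,0,0],2],[[0,0,0],[0,0,0],1.5],[[0,0,0],[0,0,0],1],[[0,0,0],[0,0,0],1],[[0,0,0],[0,0,0],1],[[0,0,0],[0,0,0],1]]' ;  python3 -c "from h import *;goto(.4352,-.2213,.0075,.04)"
```

```text
time_s: 13.18
eef_pos: [0.4361, -0.2219, 0.0078]
eef_rot: [0.51, -0.51, 0.489, -0.491]
wrist_force: [0.2, 0.3, -0.7]
opening: 0.278
t 13.18 p [ 0.4361 -0.2219  0.0078] yaw 0.0394 F [ 0.2  0.3 -0.7] open 2.38 | shift cm [-0.07  0.03 -0.09] turn [-0.002 -0.001  0.001] | shift in target axes [-0.07  0.03 -0.09]
```

```bash
python3 -m jog '[[[0,-1.5,0],[0,-0.04,0],1],[[0,-1.5,0.5],[0,-0.04,0],1],[[-1,-0.1,2.5],[0,0,0],1],[[-1,0,2.5],[0,0,0],1],[[-1,0,2.5],[0,0,0],1],[[-1,0,2.5],[0,0,0],1],[[-0.5,0,1.2],[0,0,0],1],[[0,0,0.3],[0,0,0],1],[[0,0,0],[0,0,0],1]]' ;  python3 -c "from h import *;goto(.5663,-.1567,.0393,.12)"
```

```text
time_s: 13.93
eef_pos: [0.554, -0.1604, 0.0407]
eef_rot: [0.53, -0.529, 0.468, -0.47]
wrist_force: [-1.1, -0.7, -0.2]
opening: 0.275
t 13.93 p [ 0.554  -0.1604  0.0407] yaw 0.1208 F [-1.1 -0.7 -0.2] open 2.35 | shift cm [-0.22  0.14  1.26] turn [-0.002  0.001  0.001] | shift in target axes [-0.22  0.14  1.26]
```

```bash
sed -i 's/off=float.*$/off=float(sys.argv[1]);mo=float(sys.argv[2])/; s/\.032\*R\[:,2\]/mo*R[:,2]/' st.py; python3 -m jog '[[[-0.15,0.12,0.8],[0,0,0],1],[[-0.05,0,0.3],[0,0,0],1],[[0,0,0],[0,0,0],1]]'; python3 st.py .0087 .031
```

```text
time_s: 14.18
eef_pos: [0.5636, -0.1577, 0.0388]
eef_rot: [0.529, -0.529, 0.469, -0.469]
wrist_force: [0.2, -0.2, -0.1]
opening: 0.278
t 14.18 mouth past tip mm -16.9 lat(tool x) 0.6 up -0.5 yaw 0.1196 pitch 0.0005 F(x,y,z tool) [0.2 0.1 0.2] tq [ 0.01  0.02 -0.03] open 2.37
```

```bash
python3 -m jog '[[[-0.07,-0.04,0.4],[0,0,0],1],[[0,0,0.4],[0,0,0],1],[[0,0,0.4],[0,0,0],1],[[0,0,0.2],[0,0,0],1]]'>/dev/null; python3 st.py .0087 .031; for i in 1 2; do python3 -m jog '[[[0,0,0.2],[0,0,0],1]]'>/dev/null; python3 st.py .0087 .031; done
```

```text
t 14.52 mouth past tip mm -3.7 lat(tool x) 1.1 up -0.4 yaw 0.1168 pitch -0.001 F(x,y,z tool) [-0.8 -0.6  1.2] tq [-0.06  0.02 -0.  ] open 2.31
t 14.6 mouth past tip mm -1.5 lat(tool x) 1.2 up -0.4 yaw 0.1166 pitch -0.001 F(x,y,z tool) [ 0.1 -0.4 -0.8] tq [-0.03  0.06 -0.07] open 2.35
t 14.68 mouth past tip mm 0.8 lat(tool x) 1.4 up -0.3 yaw 0.1165 pitch -0.0009 F(x,y,z tool) [-0.1  0.6 -0.8] tq [-0.04  0.    0.05] open 2.36
```

```bash
python3 -m jog '[[[-0.17,-0.03,0.1],[0,-0.0035,0],1]]'>/dev/null; python3 st.py .0087 .031; for i in 1 2 3; do python3 -m jog '[[[0,0,0.12],[0,0,0],1]]'>/dev/null; python3 st.py .0087 .031; done
```

```text
t 14.77 mouth past tip mm 2.1 lat(tool x) -0.2 up -0.0 yaw 0.1199 pitch -0.0008 F(x,y,z tool) [ 1.1 -0.  -0.5] tq [ 0.04  0.03 -0.01] open 2.31
t 14.85 mouth past tip mm 3.1 lat(tool x) -0.6 up -0.2 yaw 0.1203 pitch -0.0017 F(x,y,z tool) [-1.3  0.4 -2.2] tq [-0.38 -0.08  0.2 ] open 2.35
t 14.93 mouth past tip mm 3.7 lat(tool x) -1.1 up -0.6 yaw 0.1206 pitch -0.0032 F(x,y,z tool) [ 0.2  1.  -3.1] tq [-0.41 -0.02  0.04] open 2.35
t 15.02 mouth past tip mm 4.0 lat(tool x) -1.3 up -1.0 yaw 0.121 pitch -0.0055 F(x,y,z tool) [ 1.1 -3.6 -6.7] tq [-0.97 -0.01 -0.2 ] open 2.33
```

```bash
python3 -m jog '[[[0.12,-0.1,-0.1],[0.004,0,0],1]]'>/dev/null; python3 st.py .0087 .031; for i in 1 2 ; do python3 -m jog '[[[0,-0.03,0.15],[0.002,0,0],1]]'>/dev/null; python3 st.py .0087 .031; done
```

```text
t 15.1 mouth past tip mm 3.0 lat(tool x) -0.5 up -0.2 yaw 0.1213 pitch -0.002 F(x,y,z tool) [-1.3  0.8 -0.3] tq [-0.07  0.01  0.24] open 2.34
t 15.18 mouth past tip mm 3.6 lat(tool x) -0.9 up -0.3 yaw 0.1214 pitch -0.0014 F(x,y,z tool) [-0.4  2.  -4.3] tq [-0.76 -0.07  0.16] open 2.33
t 15.27 mouth past tip mm 4.0 lat(tool x) -1.2 up -0.5 yaw 0.1214 pitch -0.0016 F(x,y,z tool) [ 0.3  0.3 -6.6] tq [-1.06 -0.02 -0.05] open 2.38
```

Contact repeats at 4 mm after recentring, so this one is shrunk and goes in the dish.

```bash
python3 -m jog '[[[0,0,-1],[0,0,0],1],[[0,0,-1],[0,0,0],1],[[0,-2,0],[0,0,0],1],[[0,-2.5,0],[0,0,0],1],[[3.5,-1,0],[0,0.12,0],1],[[3.5,0,-0.4],[0,0.12,0],1],[[3.5,0,-0.8],[0,0.12,0],1],[[3.5,0,-1.2],[0,0.12,0],1],[[3,0,-1.3],[0,0.12,0],1],[[2,0,-1],[0,0.12,0],1],[[1,0,0],[0,0.12,0],1],[[0,0,0],[0,0.12,0],1]]'; python3 -m jog '[[[0,0,0],[0,0.12,0],1],[[0,0,0],[0,0.12,0],1],[[0,0,0],[0,0.12,0],1],[[0,0,0],[0,0.1,0],1],[[0,0,0],[0,0,0],1]]';  python3 -c "from h import *;goto(.541,-.453,.06,-1.48)"
```

```text
time_s: 16.27
eef_pos: [0.4858, -0.3466, 0.1011]
eef_rot: [-0.248, 0.237, -0.659, 0.669]
wrist_force: [-0.9, 0.9, 0.3]
opening: 0.276
time_s: 16.68
eef_pos: [0.4854, -0.3515, 0.104]
eef_rot: [-0.085, 0.068, -0.696, 0.709]
wrist_force: [-0.5, 0.2, -0.7]
opening: 0.278
t 16.68 p [ 0.4854 -0.3515  0.104 ] yaw -1.3544 F [-0.5  0.2 -0.7] open 2.38 | shift cm [-3.14  4.7  11.02] turn [-0.02   0.126 -0.024] | shift in target axes [-4.61  4.4  10.62]
```

```bash
python3 -m jog '[[[0,0,0],[-0.02,0.12,-0.024],1],[[-1,0.5,2.5],[0,0,0],1],[[-1,0.5,2.5],[0,0,0],1],[[-1,0.5,2.5],[0,0,0],1],[[-0.8,0.5,2],[0,0,0],1],[[0,0,0],[0,0,0],1]]';  python3 -c "from h import *;goto(.541,-.453,.025,-1.48)"
```

```text
time_s: 17.18
eef_pos: [0.5361, -0.4459, 0.086]
eef_rot: [-0.042, 0.038, -0.704, 0.708]
wrist_force: [-0.8, 0.8, -0.3]
opening: 0.278
t 17.18 p [ 0.5361 -0.4459  0.086 ] yaw -1.4569 F [-0.8  0.8 -0.3] open 2.37 | shift cm [-0.37  6.11  0.73] turn [-0.005  0.023 -0.006] | shift in target axes [-0.43  6.1   0.75]
```

```bash
python3 -m jog '[[[-0.4,1.5,0.6],[-0.005,0.02,-0.006],1],[[0,2,0],[0,0,0],1],[[0,1.5,0],[0,0,0],1],[[0,0.6,0],[0,0,0],1],[[0,0,0],[0,0,0],1]]';  python3 -c "from h import *;goto(.541,-.453,.01,-1.48)"
```

```text
time_s: 17.6
eef_pos: [0.5419, -0.453, 0.0295]
eef_rot: [-0.038, 0.035, -0.705, 0.707]
wrist_force: [-1.0, -0.5, -0.2]
opening: 0.274
t 17.6 p [ 0.5419 -0.453   0.0295] yaw -1.4669 F [-1.  -0.5 -0.2] open 2.34 | shift cm [ 0.1   1.95 -0.01] turn [-0.003  0.013 -0.004] | shift in target axes [ 0.09  1.95 -0.  ]
```

```bash
python3 -m jog '[[[0,1,0],[0,0,0],1],[[0,0.6,0],[0,0,0],1],[[0,0.2,0],[0,0,0],1],[[0,0,0],[0,0,0],1]]';  python3 -c "from h import *;goto(.541,-.453,.01,-1.48)"
```

```text
time_s: 17.93
eef_pos: [0.5422, -0.4523, 0.0115]
eef_rot: [-0.039, 0.036, -0.705, 0.708]
wrist_force: [-0.4, -0.3, 0.1]
opening: 0.272
t 17.93 p [ 0.5422 -0.4523  0.0115] yaw -1.4641 F [-0.4 -0.3  0.1] open 2.32 | shift cm [0.13 0.15 0.06] turn [-0.004  0.016 -0.004] | shift in target axes [0.13 0.15 0.06]
```

```bash
python3 -m jog '[[[0,0.1,0],[0,0,0],2.6],[[0,0,0],[0,0,0],3],[[0,0,0],[0,0,0],4],[[0,0,0],[0,0,0],4],[[0,-1,0],[0,0,0],4],[[0,-2.5,0],[0,0,0],4],[[0,-3,0],[0,0,0],4],[[0,-2,0],[0,0,0],5],[[0,0,-1],[0,-0.12,0],5],[[0,0,-2],[0,-0.12,0],5],[[0,0,-3],[0,-0.12,0],5],[[0,0,-3],[0,-0.12,0],5]]' ; python3 -m jog '[[[0,0,-3],[0,-0.12,0],5],[[0,0,-3],[0,-0.12,0],5],[[0,0,-2],[0,-0.12,0],5],[[0,0,-1],[0,-0.12,0],5],[[0,0,0],[0,-0.12,0],5],[[0,0,0],[0,-0.12,0],5],[[0,0,0],[0,0,0],5]]' ;  python3 -c "from h import *;goto(.4311,-.2939,.05,-.238)"
```

```text
time_s: 18.93
eef_pos: [0.515, -0.3737, 0.1092]
eef_rot: [-0.212, 0.205, -0.668, 0.683]
wrist_force: [-0.3, 0.2, 1.0]
opening: 0.585
time_s: 19.52
eef_pos: [0.4516, -0.2995, 0.1149]
eef_rot: [-0.444, 0.442, -0.541, 0.561]
wrist_force: [0.3, -0.3, -0.2]
opening: 0.589
t 19.52 p [ 0.4516 -0.2995  0.1149] yaw -0.2156 F [ 0.3 -0.3 -0.2] open 5.03 | shift cm [-0.21  6.44 -2.28] turn [-0.025  0.022  0.015] | shift in target axes [-0.06  6.49 -2.12]
```

```bash
python3 -m jog '[[[0,1.5,-1],[-0.025,0.022,0.015],5],[[0,2,-0.8],[0,0,0],5],[[0,1.7,-0.2],[0,0,0],5],[[0,0.3,0],[0,0,0],5]]' ;  python3 -c "from h import *;goto(.4311,-.2939,.025,-.238)"; python3 - <<'E'
from h import *
t=imaging.camera("top")
cv2.imwrite("pics/d2.png",cv2.resize(t["frame"][225:330,360:540],None,fx=4,fy=4,interpolation=cv2.INTER_CUBIC)[:,:,::-1])
E
```

```text
time_s: 19.85
eef_pos: [0.4328, -0.2975, 0.0605]
eef_rot: [-0.432, 0.432, -0.559, 0.561]
wrist_force: [-0.8, 0.8, -0.4]
opening: 0.589
t 19.85 p [ 0.4328 -0.2975  0.0605] yaw -0.2564 F [-0.8  0.8 -0.4] open 5.03 | shift cm [-0.32  3.55 -0.26] turn [-0.002 -0.018  0.003] | shift in target axes [-0.31  3.55 -0.25]
```

View pics/d2.png

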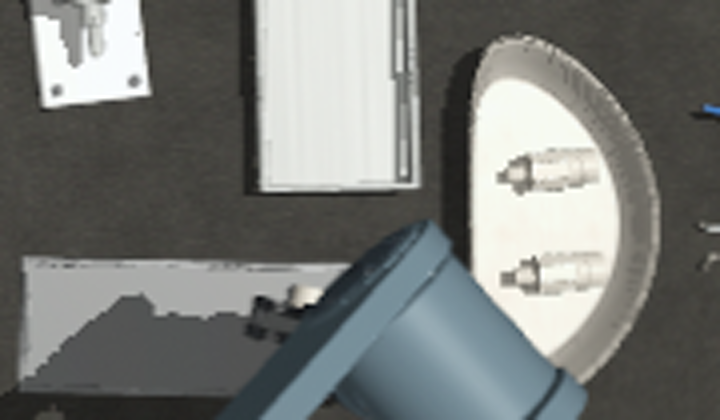

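Both rejects lie on the dish floor, at crop pixels (545,170) and (555,275). Now the third one. The kidney dish rim is well clear.

```bash
python3 -m jog '[[[-0.3,1.2,-0.25],[0,-0.018,0],5],[[0,1.5,0],[0,0,0],5],[[0,0.8,0],[0,0,0],5],[[0,0.2,0],[0,0,0],5]]' ;  python3 -c "from h import *;goto(.4311,-.2939,.0075,-.238)"
```

```text
time_s: 20.23
eef_pos: [0.4323, -0.2962, 0.0241]
eef_rot: [-0.434, 0.435, -0.556, 0.559]
wrist_force: [-1.0, 0.3, 0.0]
opening: 0.586
t 20.23 p [ 0.4323 -0.2962  0.0241] yaw -0.2474 F [-1.   0.3  0. ] open 5.0 | shift cm [-0.2   1.66 -0.18] turn [-0.003 -0.009  0.003] | shift in target axes [-0.2   1.66 -0.17]
```

```bash
python3 -m jog '[[[-0.2,0.8,-0.15],[-0.003,-0.009,0.003],5],[[0,0.6,0],[0,0,0],5],[[0,0.2,0],[0,0,0],5],[[0,0,0],[0,0,0],5]]' ;  python3 -c "from h import *;goto(.4311,-.2939,.0075,-.238)"
```

```text
time_s: 20.57
eef_pos: [0.4322, -0.2948, 0.0078]
eef_rot: [-0.436, 0.437, -0.556, 0.557]
wrist_force: [0.6, -0.1, -0.1]
opening: 0.584
t 20.57 p [ 0.4322 -0.2948  0.0078] yaw -0.2401 F [ 0.6 -0.1 -0.1] open 4.99 | shift cm [-0.06  0.03 -0.12] turn [-0.001 -0.002  0.001] | shift in target axes [-0.06  0.03 -0.12]
```

```bash
python3 -m jog '[[[-0.06,0.02,-0.08],[0,0,0],3],[[0,0,0],[0,0,0],1.5],[[0,0,0],[0,0,0],1],[[0,0,0],[0,0,0],1],[[0,0,0],[0,0,0],1],[[0,0,0],[0,0,0],1]]' ;  python3 -c "from h import *;goto(.4311,-.2939,.0075,-.238)"
```

```text
time_s: 21.07
eef_pos: [0.4325, -0.2949, 0.0093]
eef_rot: [-0.436, 0.436, -0.555, 0.558]
wrist_force: [0.1, 0.7, -0.1]
opening: 0.274
t 21.07 p [ 0.4325 -0.2949  0.0093] yaw -0.2404 F [ 0.1  0.7 -0.1] open 2.34 | shift cm [-0.06  0.18 -0.16] turn [-0.003 -0.002  0.002] | shift in target axes [-0.06  0.18 -0.16]
```

```bash
python3 -m jog '[[[0,-1.5,0],[0,-0.12,0],1],[[0,-1.6,0],[0,-0.12,0],1],[[-1,-0.1,0.3],[0,-0.12,0],1],[[-2.5,0,1.5],[0,0,0],1],[[-2.5,0,2.5],[0,0,0],1],[[-2.5,0,2.5],[0,0,0],1],[[-2,0,2.5],[0,0,0],1],[[-1,0,2.5],[0,0,0],1],[[-0.5,0,1],[0,0,0],1],[[0,0,0.3],[0,0,0],1],[[0,0,0],[0,0,0],1]]' ;  python3 -c "from h import *;goto(.5669,-.1567,.0408,.12)"
```

```text
time_s: 21.98
eef_pos: [0.5518, -0.1546, 0.0438]
eef_rot: [-0.532, 0.533, -0.463, 0.468]
wrist_force: [0.2, 0.1, -0.0]
opening: 0.279
t 21.98 p [ 0.5518 -0.1546  0.0438] yaw 0.1351 F [ 0.2  0.1 -0. ] open 2.38 | shift cm [0.41 0.31 1.47] turn [-0.004  0.015  0.006] | shift in target axes [0.39 0.3  1.48]
```

```bash
python3 -m jog '[[[0.35,0.28,0.8],[-0.004,0.015,0.006],1],[[0.05,0,0.3],[0,0,0],1],[[0,0,0],[0,0,0],1]]'; python3 st.py .0072 .0304
```

```text
time_s: 22.23
eef_pos: [0.5608, -0.1591, 0.0403]
eef_rot: [-0.528, 0.529, -0.471, 0.468]
wrist_force: [-0.1, -0.4, 0.5]
opening: 0.274
t 22.23 mouth past tip mm -20.4 lat(tool x) 1.6 up -0.6 yaw 0.1185 pitch -0.003 F(x,y,z tool) [ 0.4 -0.5 -0.2] tq [ 0.01 -0.02 -0.03] open 2.34
```

```bash
python3 -m jog '[[[-0.18,-0.04,0.4],[0.002,-0.001,-0.002],1],[[0,0,0.4],[0,0,0],1],[[0,0,0.4],[0,0,0],1],[[0,0,0.3],[0,0,0],1]]'>/dev/null; python3 st.py .0072 .0304; for i in 1 2; do python3 -m jog '[[[0,0,0.2],[0,0,0],1]]'>/dev/null; python3 st.py .0072 .0304; done
```

```text
t 22.57 mouth past tip mm -7.6 lat(tool x) 1.6 up -0.5 yaw 0.1161 pitch -0.0029 F(x,y,z tool) [-0.6 -0.2  0.5] tq [-0.02  0.    0.03] open 2.33
t 22.65 mouth past tip mm -5.2 lat(tool x) 1.8 up -0.3 yaw 0.1161 pitch -0.0027 F(x,y,z tool) [ 0.2  0.9 -0.3] tq [-0.01 -0.    0.  ] open 2.34
t 22.73 mouth past tip mm -2.9 lat(tool x) 1.8 up -0.2 yaw 0.1162 pitch -0.0025 F(x,y,z tool) [ 0.3  0.  -0.4] tq [ 0.03 -0.04 -0.  ] open 2.39
```

```bash
python3 -m jog '[[[-0.2,-0.02,0],[0.002,-0.004,0],1],[[-0.02,0,0.2],[0,0,0],1]]'>/dev/null; python3 st.py .0072 .0304; for i in 1 2 3; do python3 -m jog '[[[0,0,0.2],[0,0,0],1],[[0,0,0.1],[0,0,0],1]]'>/dev/null; python3 st.py .0072 .0304; done
```

```text
t 22.9 mouth past tip mm -0.6 lat(tool x) -0.8 up -0.0 yaw 0.1209 pitch -0.0005 F(x,y,z tool) [-0.4  0.4 -0.6] tq [ 0.04 -0.01 -0.  ] open 2.34
t 23.07 mouth past tip mm 2.8 lat(tool x) -1.1 up 0.0 yaw 0.1213 pitch -0.0003 F(x,y,z tool) [0.5 0.3 0.1] tq [-0.    0.03  0.07] open 2.35
t 23.23 mouth past tip mm 6.1 lat(tool x) -1.3 up 0.0 yaw 0.1216 pitch -0.0004 F(x,y,z tool) [0.3 0.2 0.7] tq [-0.05 -0.02 -0.02] open 2.35
t 23.4 mouth past tip mm 9.4 lat(tool x) -1.3 up -0.0 yaw 0.1216 pitch -0.0005 F(x,y,z tool) [-0.2  0.6  0.5] tq [-0.01 -0.1   0.07] open 2.36
```

```bash
python3 -m jog '[[[0.08,0,0.2],[0,0.001,0],1],[[0,0,0.2],[0,0,0],1],[[0,0,0.1],[0,0,0],1]]'>/dev/null; python3 st.py .0072 .0304; for i in 1 2 3 4; do python3 -m jog '[[[0,0,0.15],[0,0,0],1]]'>/dev/null; python3 st.py .0072 .0304; done
```

```text
t 23.65 mouth past tip mm 14.8 lat(tool x) -0.5 up -0.2 yaw 0.1204 pitch -0.0009 F(x,y,z tool) [0.7 0.9 0.2] tq [-0.03  0.    0.02] open 2.35
t 23.73 mouth past tip mm 16.4 lat(tool x) -0.4 up -0.2 yaw 0.1203 pitch -0.001 F(x,y,z tool) [ 0.  -0.1 -1.1] tq [ 0.02 -0.02  0.03] open 2.35
t 23.82 mouth past tip mm 18.1 lat(tool x) -0.4 up -0.2 yaw 0.1203 pitch -0.001 F(x,y,z tool) [-0.3 -0.5 -0.1] tq [-0.02  0.03 -0.02] open 2.32
t 23.9 mouth past tip mm 19.7 lat(tool x) -0.4 up -0.3 yaw 0.1203 pitch -0.001 F(x,y,z tool) [-0.4  0.7  0.3] tq [ 0.04  0.04 -0.02] open 2.35
t 23.98 mouth past tip mm 21.3 lat(tool x) -0.4 up -0.3 yaw 0.1203 pitch -0.0011 F(x,y,z tool) [-1.3  0.3  0.4] tq [-0.05 -0.05  0.03] open 2.34
```

```bash
for i in 1 2 3; do python3 -m jog '[[[0,-0.01,0.12],[0,0,0],1]]'>/dev/null; python3 st.py .0072 .0304; done
```

```text
t 24.07 mouth past tip mm 22.7 lat(tool x) -0.4 up -0.2 yaw 0.1203 pitch -0.0011 F(x,y,z tool) [-0.8  0.8 -0. ] tq [-0.02 -0.02  0.1 ] open 2.35
t 24.15 mouth past tip mm 23.4 lat(tool x) -0.5 up -0.3 yaw 0.1206 pitch -0.0027 F(x,y,z tool) [ 1.7 -1.8 -6.6] tq [-0.93 -0.02 -0.17] open 2.32
t 24.23 mouth past tip mm 23.4 lat(tool x) -0.5 up -0.6 yaw 0.1209 pitch -0.0058 F(x,y,z tool) [ 1.8 -3.6 -7.9] tq [-1.14 -0.   -0.15] open 2.36
```

The stop is at 23.4 mm, so this one is sound and goes in the tray.

```bash
python3 -m jog '[[[0,0,-1],[0.004,0,0],1],[[0,0,-1.5],[0,0,0],1],[[0,0,-1],[0,0,0],1],[[0,-2,0],[0,0,0],1],[[0,-2,0],[0,0,0],1],[[3,-0.5,0],[0,0.02,0],1],[[3.5,0,0.3],[0,0.05,0],1],[[3.5,0,0.3],[0,0.05,0],1],[[2.5,0,0.3],[0,0,0],1],[[1,0,0],[0,0,0],1],[[0,0,0],[0,0,0],1]]';  python3 -c "from h import *;goto(.594,-.312,.05,0)"
```

```text
time_s: 25.15
eef_pos: [0.586, -0.2939, 0.0878]
eef_rot: [-0.499, 0.5, -0.5, 0.501]
wrist_force: [-0.8, -0.3, -1.5]
opening: 0.276
t 25.15 p [ 0.586  -0.2939  0.0878] yaw -0.0021 F [-0.8 -0.3 -1.5] open 2.36 | shift cm [1.81 3.78 0.8 ] turn [-0.    -0.002  0.   ] | shift in target axes [1.81 3.78 0.8 ]
```

```bash
python3 -m jog '[[[1.2,1,0.5],[0,0,0],1],[[0.5,1.8,0.2],[0,0,0],1],[[0,1.8,0],[0,0,0],1],[[0,1,0],[0,0,0],1],[[0,0,0],[0,0,0],1]]';  python3 -c "from h import *;goto(.594,-.312,.01,0)"
```

```text
time_s: 25.57
eef_pos: [0.5934, -0.3075, 0.0308]
eef_rot: [-0.5, 0.499, -0.5, 0.5]
wrist_force: [-0.4, 0.0, -1.6]
opening: 0.277
t 25.57 p [ 0.5934 -0.3075  0.0308] yaw -0.0011 F [-0.4  0.  -1.6] open 2.36 | shift cm [0.45 2.08 0.06] turn [-0.002 -0.001 -0.001] | shift in target axes [0.45 2.08 0.06]
```

```bash
python3 -m jog '[[[0.3,0.8,0],[0,0,0],1],[[0,0.7,0],[0,0,0],1],[[0,0.3,0],[0,0,0],1],[[0,0.1,0],[0,0,0],1]]';  python3 -c "from h import *;goto(.594,-.312,.01,0)"
```

```text
time_s: 25.9
eef_pos: [0.5939, -0.3077, 0.0114]
eef_rot: [0.501, -0.5, 0.5, -0.499]
wrist_force: [-0.8, -0.3, -0.2]
opening: 0.273
t 25.9 p [ 0.5939 -0.3077  0.0114] yaw 0.0019 F [-0.8 -0.3 -0.2] open 2.33 | shift cm [0.43 0.14 0.01] turn [-0.002  0.002 -0.002] | shift in target axes [0.43 0.14 0.01]
```

Now I'll release, lift, and move left out of the camera's way for a final check.

```bash
python3 -m jog '[[[0,0.15,0],[0,0,0],2.6],[[0,0,0],[0,0,0],3.2],[[0,0,0],[0,0,0],3.8],[[0,0,0],[0,0,0],3.8],[[0,-1,0],[0,0,0],3.8],[[0,-2.5,0],[0,0,0],3.8],[[0,-3.5,0],[0,0,0],3.8],[[0,-4,0],[0,0,0],3.8],[[0,-3,-3],[0,0,0],3.8],[[0,-1,-4],[0,0,0],3.8],[[0,0,-4],[0,0,0],3.8],[[0,0,-4],[0,0,0],3.8]]'; python3 -m jog '[[[0,0,-3],[0,0,0],3.8],[[-2,0,-2],[0,0,0],3.8],[[-3,0,0],[0,0,0],3.8],[[-4,0,0],[0,0,0],3.8],[[-3,0,0],[0,0,0],3.8],[[0,0,0],[0,0,0],3.8],[[0,0,0],[0,0,0],3.8]]'; python3 - <<'E'
from h import *
goto(.594,-.312,.2,0)
t=imaging.camera("top");s=imaging.camera("side")
a=cv2.resize(t["frame"][150:335,240:540],(780,481),interpolation=cv2.INTER_CUBIC)
cv2.imwrite("pics/f1.png",a[:,:,::-1])
E
```

```text
time_s: 26.9
eef_pos: [0.4479, -0.3099, 0.1734]
eef_rot: [0.503, -0.501, 0.493, -0.503]
wrist_force: [-0.0, -1.1, 0.0]
opening: 0.446
time_s: 27.48
eef_pos: [0.3887, -0.1895, 0.1803]
eef_rot: [-0.499, 0.499, -0.491, 0.51]
wrist_force: [-0.1, -0.9, 0.8]
opening: 0.445
t 27.48 p [ 0.3887 -0.1895  0.1803] yaw -0.002 F [-0.1 -0.9  0.8] open 3.8 | shift cm [12.24 -1.32 20.59] turn [-0.02  -0.002  0.02 ] | shift in target axes [12.25 -1.97 20.53]
```

View pics/f1.png

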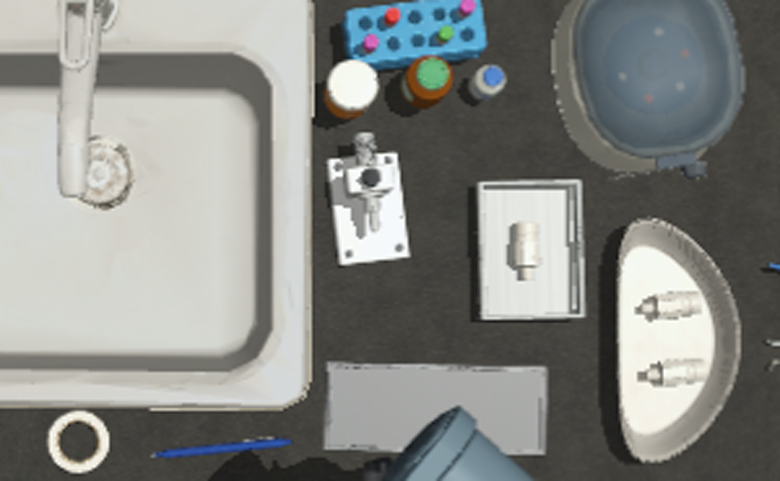

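The sound connector lies in the tray at (523,250), the two rejects lie in the dish at (670,305) and (670,373), and the bystanders haven't moved. The arm is clear.

```bash
python3 -c "from bench import ctrl;print(ctrl.hand_in())"
```

```text
the job is handed in; nothing more can be done
None
```

All three connectors were gauged one at a time, put away and handed in at about 27.5 s of the 69 s allowed. The hand-in gave no verdict.

| Connector on the mat | Stopped at (mouth past tip) | Result | Put in |
|---|---|---|---|
| Left | 33.8 mm, at the flange | worn | kidney dish |
| Middle | 4.0 mm, same again after recentring | shrunk | kidney dish |
| Right | 23.4 mm, at the step | sound | steel tray |

- **Force on the gauge:** wrist force readings stayed below about 10 N at each stop, taken between moves; the limit is 40 N.
- **Final top picture:** it shows one connector in the tray and two on the dish floor. The bystanders in view look unmoved, and the gripper is empty and clear of everything. The gauze stack was outside that picture, but the arm never went near it.
- **Not checked:** from above, the arm hid the mouth at the pin. Sideways alignment there came from the tool pose and the wrist force, not from a picture. No check failed or disagreed.

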